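Restack nested sample crates on their lugs over a jar

ROBOT

A 6-joint arm with a two-finger parallel gripper is mounted at the origin on the work surface. World frame = base frame: x ahead of the robot, y to its left, z up, the work surface at z = 0. Lengths are in m, angles in degrees, forces in N, time in s.
With the tool pointing down it reaches from about 0.4 to 0.825 m from the base axis. Payload 7 kg.
Tool frame: the origin (TCP) lies at the very end of the fingers, on their centre line; the grasp point (between the pads) lies 19 mm behind it (ctrl.grip_depth is the distance from the TCP to the grasp point, in m); z points along the fingers, y is the line along which they close (so a half turn about z gives the same grasp; the last joint's range is limited). The gripper opens to 88 mm and grips with 3 to 60 N. Pads are 19 mm wide; open, the fingers measure 130 mm over their backs; the gripper's body (78 mm by 193 mm) begins 47 mm behind the grasp point.
Start: joints at [-57.347, 20.546, 0.682, 0, -70.136, -16.507], TCP at [0.188, -0.648, 0.2] pointing down, gripper open.
Joint ranges: [-176.03, 176.03], [-82.01, 121.73], [-58.28, 71.71], [-173.87, 95.51], [-174.79, -0.11], [-173.66, 173.66]. Speed limits (degrees/s): [136.94, 136.94, 172.46, 180, 180, 180].

INTERFACE

Orientations are given as [roll, pitch, yaw] about the fixed x, y, z axes, in that order (R = Rz(yaw) Ry(pitch) Rx(roll)).
In Python, from plant import get_obs, eyes, ctrl, spotter gives the robot as it stands.
- The arm moves only by the shell command python3 -m crank 'ROWS'. ROWS is JSON, one flat list of numbers, 7 for each row, row after row: the turn, a rotation vector about the tool's x, y, z in rad, then the shift along the tool's x, y, z in mm, then the opening, from 0 (shut) to 1 (fully open). A call has 1 to 5 rows; each row shifts and turns the commanded pose from where the row before left it, along the tool's axes as they then stand; what a row does not reach is not made up. A row lasts 1/8 s, in which the tool goes at most 62.5 mm and 10.7 degrees, less where a joint would pass 70% of its speed; a pose out of reach is approached as far as the arm can. A call is refused whole if a number of a shift passes 62.5 or a number of a turn 0.188, either way. A call with a gripper value outside its range is refused whole. The fingers move at their own pace and stop on an object; the grip force is fixed at half the most. Time passes only in rows, so rows that do not move let the fingers close. It gives the time, the measured TCP pose, the force, the opening and the grip force at its end, in the units of the state.
- get_obs(): the state, without advancing time (a new reading comes with each control period).
- eyes.snapshot(name): name is "scene" or "side" or "wrist"; returns the picture (400x640x3 uint8, blue, green, red); there is no depth.
- eyes.camera_model(name): a dict with "fx", "fy", "cx", "cy" (pixels), "extrinsics" (4x4, takes a point from camera to world coordinates). Camera axes: x right, y down, z forward; pixel columns grow to the right and rows downward; lengths in m; the calibration is good to about 2 mm. A picture is of the moment at which its call begins: read the wrist's pose just before it. camera_model takes no time and is no camera call; for the wrist camera it gives the pose at the moment of the call.
- ctrl.close_job(): hands the job in; it is judged then, once.
Trained networks look in the newest picture that a camera, given by its name, has taken for a name from the list of things; names that differ only in an ending like _2 or _b are one class to them, and where a whole thing is asked for, a point or a joint stands for the part that bears it (a point fixed in the world has none). Each returns a list of dicts, best first, with "p" (0 to 1); they miss things now and then, are a little off and sometimes report something else, mostly with a low value. They report only what shows in the picture. A call takes as long as a camera call. They do not tell look-alikes from the thing itself.
- spotter.outline_of(camera, target): "region" (400x640 bool, what is visible of it) and "rect" ([left, top, width, height] in pixels, round what is visible of it).
- spotter.place_of(camera, target): "location" ([column, row] in pixels: a listed point, or the origin of a listed thing).
The state is a dict: "clock": time; "joint_pos": joint angles; "qvel": joint speeds; "tau": joint torques, N m; "tool_pos": TCP position; "orientation": TCP orientation; "force": force on the tool from outside, world axes, zero at the start; "moment": the same for the moment, N m; "opening": finger opening in m; "gripper_force": force on a finger pad.
Only numpy, scipy, OpenCV 4.12 (cv2) and the standard library are available. Lean on these libraries where they do the work, as an engineer would, in place of code of your own. Each camera call takes 0.05 s, during which the arm holds its last target. There are 200 camera calls.

TASK

The two sample crates in the corner are nested one inside the other. Lift the upper, turquoise crate out and set it aside (the grey mat is kept clear for it), stand the green-capped sample jar upright in the middle of the blue crate, then put the turquoise crate back on the blue one turned half round, yellow ends opposite, so that it sits level on the rim lugs above the jar instead of nesting. Set things down without dropping them, leave the blue crate where it stands, and do not disturb anything else on the bench.

Things in the scene. Friction and masses are not known exactly. Their poses are not given: they have to be found in the camera images.
- top_crate_centre (a point): Centre of the turquoise stack-nest crate (0.16 kg): 135 mm wide (its x), 191 mm long (its y), 90 mm high; underside and rim top lie 45 mm below and above this point; z out of the mouth. Its upright rim is 8 mm thick, 20 mm high, outer faces at x = +-67.4, y = +-95.4 mm; the long rims are bare, to be pinched from above. Walls taper to a base of 104 by 160 mm
- top_crate_yellow (a point): Middle of the rim top at the turquoise crate's +y end, the end with the yellow clip (80 mm long, on the rim)
- bottom_crate_centre (a point): Centre of the blue crate, the same moulding, with a yellow clip at its +y end too; 45 mm above the bench it stands on. Seen from the robot its x points away and y left, within 0.2 rad. In a corner: the rack is 10 to 25 mm behind its far long rim (+x), the centrifuge 15 to 45 mm beyond its left end (+y), no room to work there; the near long rim (-x) and right end (-y) are free
- top_crate: The same crate; origin at the centre of its underside. It starts nested in the blue crate, facing the same way, its base 45 mm above the blue one's; it slides straight up, clear after 50 mm. Turned half round its base drops 12 mm into the blue rim (about 3 mm play) onto the lug shelves, 78 mm above the blue one's base. It clears the jar by 11 mm. Held by one rim, its free side sags 0.05 to 0.1 rad
- bottom_crate: The blue crate; origin at the centre of its underside. Inner floor 3 mm above the bench, free over 98 (x) by 116 mm (y); rim top at 90 mm. Lugs inside the rim of the short ends: shelves at 78 mm reaching 25 mm in from the rim's outer face, a broad one in the middle of the +y end, one in each corner of the -y end; a crate's base has pockets that pass over them only when it faces the same way
- green_jar_centre (a point): Sample jar with the green screw cap (0.13 kg): 64 mm high, body 54 mm and cap 57 mm in diameter, cap from 46 mm up; this point is its centre, 32 mm above its underside; z up. Low enough for the stacked crate to pass over, too high for a nested one
- green_jar: The green-capped jar again; origin at the centre of its underside
- mat: Flat grey bench mat, fixed, 220 mm (x) by 180 mm (y), 3 mm thick, kept clear: room to put the turquoise crate down, its length pointing away from the robot; origin at the centre of its underside
- rack: White reagent rack, fixed, behind the crates: 140 mm deep (x), 500 mm long (y), top board 150 mm high, bottles on the right half of it up to 230 mm; origin at the centre of its underside
- centrifuge: Grey bench centrifuge, fixed, to the left of the crates: 240 mm deep, 210 mm wide, 200 mm high; origin at the centre of its underside
- red_jar: The same jar with a red cap, to be left alone; origin at the centre of its underside
- white_jar: The same jar with a white cap, to be left alone; origin at the centre of its underside
- beaker: Glass beaker, 72 mm in diameter, 90 mm high; origin at the centre of its underside
- kit_box: White carton, 170 by 65 by 42 mm high; origin at the centre of its underside
- tube_rack: Orange rack of capped tubes, 70 by 160 mm, 84 mm high; origin at the centre of its underside
- petri_dishes: Block of three stacked Petri dishes, 90 mm in diameter, 48 mm high; origin at the centre of its underside
Things that resemble listed ones, but are neither listed nor needed, are in the scene too. Leave any black or pink look-alike of the green_jar alone.

How it is judged:
By the outcome, as a careful person would: the job done as asked, in the order asked, and still so for the second after the job is handed in, with the robot touching nothing.
It also fails if it takes over 72 s, if anything falls off the work surface, if the arm or the gripper's body presses on something with over 40 N, if the wrist force passes 120 N, or if a joint passes its speed limit or range.

## Working session

There is one attempt and no reset: what is moved stays moved. The work goes in short steps, Python scripts to look and compute and a shell command to move; the robot and the scene stay as the last step left them, time stands still between calls to the robot, and variables do not carry over. Pictures are saved under pics/ and viewed, at most 13 in all, crops included, and the job is handed in when it is done.

```bash
mkdir -p pics; cat > h.py <<'E'
import numpy as np, cv2
from scipy.spatial.transform import Rotation as R
from plant import get_obs, eyes, ctrl, spotter
def ray(cam,px):
    m=eyes.camera_model(cam); E=np.array(m["extrinsics"])
    d=np.array([(px[0]-m["cx"])/m["fx"],(px[1]-m["cy"])/m["fy"],1.0])
    return E[:3,3],E[:3,:3]@d
def atz(cam,px,z):
    o,d=ray(cam,px); return o+d*(z-o[2])/d[2]
def proj(cam,p):
    m=eyes.camera_model(cam); E=np.array(m["extrinsics"])
    c=E[:3,:3].T@(np.array(p)-E[:3,3]); return np.array([m["fx"]*c[0]/c[2]+m["cx"],m["fy"]*c[1]/c[2]+m["cy"]])
def tri(c1,p1,c2,p2):
    o1,d1=ray(c1,p1);o2,d2=ray(c2,p2)
    A=np.stack([d1,-d2],1);t=np.linalg.lstsq(A,o2-o1,rcond=None)[0]
    a=o1+d1*t[0];b=o2+d2*t[1];return (a+b)/2,np.linalg.norm(a-b)
def tool():
    o=get_obs();return np.array(o["tool_pos"]),R.from_euler('xyz',o["orientation"],degrees=True)
E
python3 - <<'E'
from h import *
np.set_printoptions(precision=4,suppress=True)
o=get_obs();print(o)
for c in("scene","side"):
    im=eyes.snapshot(c);cv2.imwrite(f"pics/{c}0.png",im)
    print(c,np.array(eyes.camera_model(c)["extrinsics"])[:3,2:])
    for n,z in(("top_crate_centre",.09),("top_crate_yellow",.135),("bottom_crate_centre",.045),("green_jar_centre",.032),("mat",0),("rack",0),("centrifuge",0),("red_jar",0),("white_jar",0),("beaker",0),("kit_box",0),("tube_rack",0),("petri_dishes",0)):
        for r in spotter.place_of(c,n)[:4]:
            if r["p"]>.2: print(n,round(r["p"],2),np.round(r["location"]),atz(c,r["location"],z)[:2])
E
```

```text
{'clock': 0.0, 'joint_pos': array([-57.3487,  20.5909,   0.6321,  -0.0213, -70.1347, -16.5079]), 'qvel': array([ 0.0046,  0.0716,  0.0129, -0.0266,  0.    ,  0.0529]), 'tau': array([  0.0005, -58.2722,  29.3038,   6.9971,   0.0067,  -0.0001]), 'tool_pos': array([ 0.1875, -0.6479,  0.1987]), 'orientation': array([ 179.9047,   -0.0074, -163.8639]), 'force': array([ 0.1085, -0.3226,  0.7097]), 'moment': array([-0.0062,  0.0134, -0.0116]), 'gripper_force': 0.0, 'opening': 0.0878714658072065}
scene [[-0.3672  0.9142]
 [-0.3751  0.4181]
 [-0.8512  1.0459]]
top_crate_centre 0.62 [360. 258.] [0.5588 0.191 ]
top_crate_yellow 0.65 [392. 278.] [0.5601 0.2916]
top_crate_yellow 0.28 [266. 137.] [ 0.4808 -0.2646]
green_jar_centre 0.87 [252. 106.] [ 0.3721 -0.4885]
green_jar_centre 0.78 [267. 131.] [ 0.4121 -0.3599]
green_jar_centre 0.77 [292. 115.] [ 0.3034 -0.3555]
green_jar_centre 0.59 [281.  98.] [ 0.2752 -0.4447]
mat 0.69 [292. 175.] [ 0.4654 -0.1835]
mat 0.33 [438. 226.] [0.283  0.2663]
rack 0.71 [287. 294.] [0.7444 0.0994]
centrifuge 0.49 [292. 175.] [ 0.4641 -0.185 ]
red_jar 0.75 [231. 170.
[... 546 characters left out ...]
re 0.72 [361. 168.] [ 0.4221 -0.3789]
green_jar_centre 0.62 [376. 162.] [ 0.3676 -0.4581]
green_jar_centre 0.61 [386. 177.] [ 0.3146 -0.3264]
green_jar_centre 0.45 [393. 168.] [ 0.2915 -0.4234]
mat 0.85 [341. 199.] [ 0.4656 -0.1539]
mat 0.31 [246. 226.] [0.7378 0.109 ]
rack 0.66 [247. 225.] [0.7368 0.0975]
centrifuge 0.87 [284. 306.] [0.5073 0.4195]
red_jar 0.75 [320. 176.] [ 0.5857 -0.3278]
white_jar 0.74 [335. 172.] [ 0.5328 -0.3767]
white_jar 0.74 [346. 264.] [0.3831 0.2164]
beaker 0.96 [348. 260.] [0.3812 0.2013]
kit_box 0.63 [330. 163.] [ 0.5711 -0.4716]
tube_rack 0.85 [376. 281.] [0.2916 0.2692]
petri_dishes 0.74 [285. 240.] [0.5898 0.1481]
petri_dishes 0.73 [351. 224.] [0.4027 0.0046]
```

```bash
python3 - <<'E'
import cv2,numpy as np
a=cv2.imread("pics/scene0.png");b=cv2.imread("pics/side0.png")
cv2.imwrite("pics/v1.png",np.vstack([cv2.resize(a[80:340,190:490],(600,520))[:520],cv2.resize(b[150:190,310:430],(600,200),interpolation=cv2.INTER_CUBIC)])[:600])
p=np.hstack([cv2.resize(a[70:340,180:480],(400,360)),cv2.resize(b[130:400,200:500],(400,360))])
q=np.hstack([cv2.resize(a[80:155,235:315],(400,240),interpolation=2),cv2.resize(b[145:193,340:410],(400,240),interpolation=2)])
cv2.imwrite("pics/v1.png",np.vstack([p,q]))
E
```

```text
(no output)
```

View pics/v1.png

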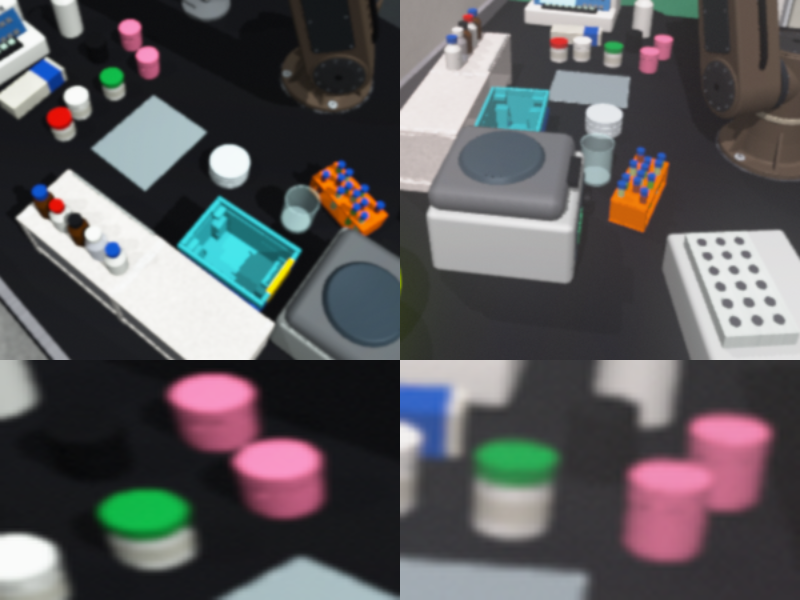

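Candidates for the jar, by scene pixel: green (267,131), pink (292,115) and (281,98), black (252,106), white (239,156), red (231,170). The crop shows that the one at (267,131), side (361,168), is the one with the green cap and white body, at about (0.417, -0.37). The crate has its yellow clip at scene (392,278), on the left end.

```bash
cat >> h.py <<'E'
def plan(pos,yaw,n=None,roll=180,pitch=0,maxs=60):
    "rows to the target pose (tool axes), printed for typing"
    p,r=tool(); pos=np.array(pos)
    rt=R.from_euler('xyz',[roll,pitch,yaw],degrees=True)
    w=(r.inv()*rt).as_rotvec(); d=pos-p
    k=n or max(1,int(np.ceil(max(np.linalg.norm(d)*1000/maxs,np.degrees(np.linalg.norm(w))/10.5))))
    for i in range(k):
        s=r.inv().apply(d/k)*1000
        print(*np.round(w/k,3),*np.round(s,1),sep=',')
        r=r*R.from_rotvec(w/k)
E
python3 - <<'E'
from h import *
np.set_printoptions(precision=4,suppress=True)
p,r=tool();E=np.array(eyes.camera_model("wrist")["extrinsics"])
print(r.inv().apply(E[:3,3]-p),r.inv().as_matrix()@E[:3,:3],eyes.camera_model("wrist")["fx"],eyes.camera_model("scene")["fx"],get_obs()["clock"])
plan([.42,-.34,.36],-164)
E
```

```text
[ 0.069  -0.0008 -0.1839] [[ 0.0004 -0.966  -0.2586]
 [ 1.      0.0005 -0.0005]
 [ 0.0007 -0.2586  0.966 ]] 318.07160518286076 392.57374730462215 1.4
-0.0,0.0,0.0,-44.1,33.1,-22.9
-0.0,0.0,0.0,-44.1,33.1,-22.9
-0.0,0.0,0.0,-44.1,33.1,-22.9
-0.0,0.0,0.0,-44.1,33.1,-22.9
-0.0,0.0,0.0,-44.1,33.2,-22.9
-0.0,0.0,0.0,-44.1,33.2,-22.9
-0.0,0.0,0.0,-44.1,33.2,-22.9
```

```bash
python3 -m crank '[0,0,0,-44,33,-23,1, 0,0,0,-44,33,-23,1, 0,0,0,-44,33,-23,1, 0,0,0,-44,33,-23,1, 0,0,0,-44,33,-23,1]'; python3 -m crank '[0,0,0,-44,33,-23,1, 0,0,0,-44,33,-23,1]'
python3 - <<'E'
from h import *
im=eyes.snapshot("wrist");cv2.imwrite("pics/w1.png",im)
for n in("green_jar_centre","green_jar"):
  for r in spotter.place_of("wrist",n): print(n,r["p"],r["location"],atz("wrist",r["location"],.032 if 'c' in n[9:] else 0))
plan([.46,.16,.36],-90)
E
```

```text
clock: 2.02
tool_pos: [0.3539, -0.4272, 0.3157]
orientation: [-180.0, 0.0, -163.9]
force: [1.0, -0.6, 0.3]
opening: 0.0873
gripper_force: 0.0
clock: 2.28
tool_pos: [0.42, -0.3392, 0.3618]
orientation: [-180.0, 0.0, -163.8]
force: [0.6, 0.5, 0.4]
opening: 0.0876
gripper_force: 0.0
green_jar_centre 0.79 [338.4, 91.1] [ 0.31938379 -0.34773805  0.032     ]
green_jar_centre 0.67 [278.3, 43.7] [ 0.28082272 -0.45279892  0.032     ]
green_jar_centre 0.65 [312.3, 157.3] [ 0.4286469  -0.35838207  0.032     ]
green_jar_centre 0.56 [242.7, 103.8] [ 0.37926864 -0.48484035  0.032     ]
green_jar 0.88 [248.3, 102.2] [ 0.37346722 -0.484765    0.        ]
green_jar 0.84 [313.4, 157.0] [ 0.42986964 -0.35745289  0.        ]
green_jar 0.8 [278.8, 49.8] [ 0.2825563  -0.45617716  0.        ]
green_jar 0.74 [336.6, 90.8] [ 0.31553243 -0.35073679  0.        ]
-0.0,0.0,-0.143,-19.8,52.0,0.2
-0.0,0.0,-0.143,-27.0,48.7,0.2
-0.0,0.0,-0.143,-33.6,44.3,0.2
-0.0,0.0,-0.143,-39.6,39.1,0.2
-0.0,0.0,-0.143,-44.7,33.1,0.2
-0.0,0.0,-0.143,-49.0,26.3,0.2
-0.0,0.0,-0.143,-52.2,19.1,0.3
-0.0,0.0,-0.143,-54.4,11.5,0.3
-0.0,0.0,-0.143,-55.5,3.6,0.2
```

View pics/w1.png

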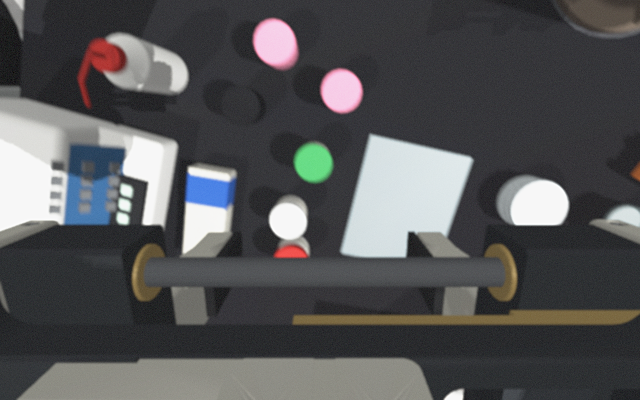

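The green cap sits at wrist pixel (313,162), with pink at (341,90) and (276,43), black at (243,103), and white at (288,217). The choice stands. Next I look at the crate from above.

```bash
python3 - <<'E'
from h import *
im=cv2.imread("pics/w1.png").astype(int);m=((im[...,1]-im[...,2]>50)&(im[...,1]-im[...,0]>40)).astype(np.uint8)
n,l,s,c=cv2.connectedComponentsWithStats(m);i=1+s[1:,4].argmax();print(s[i],c[i],atz("wrist",c[i],.064))
plan([.50,.255,.36],-90,n=11)
E
```

```text
[ 294  144   39   39 1203] [312.98420615 162.74729842] [ 0.42964188 -0.35586405  0.064     ]
-0.0,0.0,-0.117,-22.1,49.8,0.2
-0.0,0.0,-0.117,-27.8,46.9,0.2
-0.0,0.0,-0.117,-33.0,43.3,0.2
-0.0,0.0,-0.117,-37.9,39.2,0.2
-0.0,0.0,-0.117,-42.2,34.5,0.2
-0.0,0.0,-0.117,-45.9,29.4,0.2
-0.0,0.0,-0.117,-49.0,23.8,0.2
-0.0,0.0,-0.117,-51.5,17.9,0.2
-0.0,0.0,-0.117,-53.2,11.8,0.2
-0.0,0.0,-0.117,-54.2,5.5,0.2
-0.0,0.0,-0.117,-54.5,-0.8,0.2
```

```bash
python3 -m crank '[0,0,-0.117,-22,50,0,1, 0,0,-0.117,-28,47,0,1, 0,0,-0.117,-33,43,0,1, 0,0,-0.117,-38,39,0,1, 0,0,-0.117,-42,34,0,1]'; python3 -m crank '[0,0,-0.117,-46,29,0,1, 0,0,-0.117,-49,24,0,1, 0,0,-0.117,-51,18,0,1, 0,0,-0.117,-53,12,0,1, 0,0,-0.117,-54,5,0,1]';python3 -m crank '[0,0,-0.117,-54,0,0,0.5,0,0,0,0,0,0,0.5]'
python3 - <<'E'
from h import *
im=eyes.snapshot("wrist");cv2.imwrite("pics/w2.png",im)
for n,z in(("top_crate_centre",.09),("top_crate_yellow",.135),("top_crate",.045)):
  for r in spotter.place_of("wrist",n)[:2]: print(n,r["p"],r["location"],atz("wrist",r["location"],z))
E
```

```text
clock: 3.05
tool_pos: [0.4563, -0.0706, 0.3604]
orientation: [180.0, -0.0, -130.2]
force: [1.3, 0.4, -0.3]
opening: 0.0874
gripper_force: 0.0
clock: 3.68
tool_pos: [0.4935, 0.1985, 0.3604]
orientation: [180.0, -0.0, -96.6]
force: [-0.2, -1.0, 0.3]
opening: 0.0879
gripper_force: 0.0
clock: 3.92
tool_pos: [0.5, 0.2534, 0.3585]
orientation: [179.8, -0.1, -89.9]
force: [0.1, -1.0, -0.2]
opening: 0.0732
gripper_force: 0.0
top_crate_centre 0.61 [269.0, 125.2] [0.57663725 0.1951112  0.09      ]
top_crate_centre 0.28 [280.5, 194.1] [0.5643338  0.29380625 0.09      ]
top_crate_yellow 0.82 [278.7, 195.3] [0.56074899 0.28395495 0.135     ]
top_crate_yellow 0.34 [391.7, 0.7] [0.42264968 0.05517417 0.135     ]
top_crate 0.92 [274.1, 124.7] [0.57688388 0.19524574 0.045     ]
top_crate 0.62 [392.3, 128.4] [0.39575319 0.20138454 0.045     ]
```

View pics/w2.png

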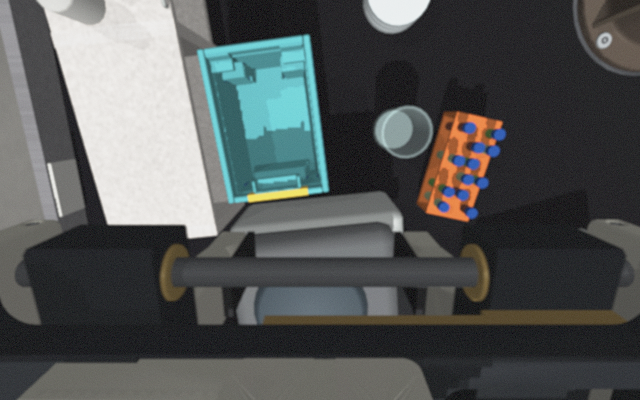

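```bash
cat >> h.py <<'E'
def crate(im,z,cam="wrist",show=True):
    "pose of the turquoise crate from its rim top at height z: centre xy, yaw of +y end(deg), size"
    hsv=cv2.cvtColor(im,cv2.COLOR_BGR2HSV)
    t=cv2.inRange(hsv,(80,70,60),(98,255,255)); y=cv2.inRange(hsv,(20,120,120),(35,255,255))
    n,l,s,c=cv2.connectedComponentsWithStats(t);i=1+s[1:,4].argmax();m=(l==i).astype(np.uint8)
    yy=y&cv2.dilate(m,np.ones((25,25)))
    m=cv2.morphologyEx(((m>0)|(yy>0)).astype(np.uint8),cv2.MORPH_OPEN,np.ones((3,3)))
    pts=np.argwhere(m)[:,::-1]; h=cv2.convexHull(pts.astype(np.int32))[:,0]
    w=np.array([atz(cam,q,z)[:2] for q in h])
    rc=cv2.minAreaRect((w*1000).astype(np.float32)); b=cv2.boxPoints(rc)/1000
    out=dict(c=np.array(rc[0])/1000,size=rc[1],ang=rc[2])
    yp=np.argwhere(yy)
    if len(yp)>20: out['yel']=atz(cam,yp.mean(0)[::-1],z)[:2]
    e=[b[1]-b[0],b[2]-b[1]];e=max(e,key=np.linalg.norm)
    if 'yel' in out and e@(out['yel']-out['c'])<0:e=-e
    out['yaw']=np.degrees(np.arctan2(e[1],e[0]))-90; out['box']=b
    return out
E
python3 - <<'E'
from h import *
np.set_printoptions(precision=4,suppress=True)
im=cv2.imread("pics/w2.png");o=crate(im,.135);print(o);print([proj("wrist",[*q,.135]) for q in o['box']])
E
```

```text
{'c': array([0.5724, 0.1922]), 'size': (136.46499633789062, 194.19287109375), 'ang': 6.932491302490234, 'yel': array([0.5623, 0.2837]), 'yaw': np.float32(6.9325104), 'box': array([[0.493 , 0.2803],
       [0.5164, 0.0875],
       [0.6519, 0.104 ],
       [0.6284, 0.2968]], dtype=float32)}
[array([329.892 , 192.5245]), array([310.0692,  32.4042]), array([195.7738,  48.1691]), array([228.7114, 204.7991])]
```

```bash
python3 - <<'E'
from h import *
plan([.5095,.1846,.16],-83.1,n=4)
E
```

```text
0.0,-0.0,-0.031,16.4,-2.4,50.2
0.0,-0.0,-0.031,16.4,-1.9,50.2
0.0,-0.0,-0.031,16.5,-1.4,50.2
0.0,-0.0,-0.031,16.5,-0.9,50.2
```

```bash
python3 -m crank '[0,0,-0.031,16.5,-2.4,50,0.5, 0,0,-0.031,16.5,-1.9,50,0.5, 0,0,-0.031,16.5,-1.4,50,0.5, 0,0,-0.031,16.5,-0.9,50,0.5, 0,0,0,0,0,0,0.5]'
python3 - <<'E'
from h import *
np.set_printoptions(precision=4,suppress=True)
im=eyes.snapshot("wrist");cv2.imwrite("pics/w3.png",im)
plan([.5095,.1846,.113],-83.1,n=2)
s=eyes.snapshot("scene");cv2.imwrite("pics/v3.png",np.hstack([cv2.resize(im,(480,300)),cv2.resize(s[200:330,290:430],(320,300))]))
E
```

```text
clock: 4.75
tool_pos: [0.5073, 0.1822, 0.1579]
orientation: [179.7, -0.2, -83.2]
force: [-0.1, 0.2, 1.3]
opening: 0.0437
gripper_force: 0.0
0.001,-0.001,-0.001,-0.4,-0.2,23.9
0.001,-0.001,-0.001,-0.4,-0.2,23.9
```

View pics/v3.png

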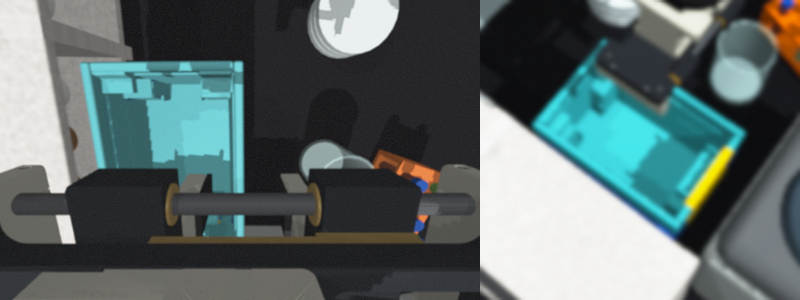

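The fingers (columns 195 and 295 in the crop) straddle the near rim at about 241. I'll descend and close.

```bash
python3 -m crank '[0,0,0,0,0,20,0.5, 0,0,0,0,0,20,0.5, 0,0,0,0,0,7,0.5, 0,0,0,0,0,0,0, 0,0,0,0,0,0,0]'; python3 -m crank '[0,0,0,0,0,0,0, 0,0,0,0,0,0,0, 0,0,0,0,0,0,0]'
```

```text
clock: 5.48
tool_pos: [0.5101, 0.1863, 0.115]
orientation: [-179.9, 0.1, -83.0]
force: [0.2, 0.0, 0.0]
opening: 0.0292
gripper_force: 0.0
clock: 5.85
tool_pos: [0.5094, 0.1857, 0.1138]
orientation: [-180.0, 0.0, -83.0]
force: [-0.5, -0.6, 0.7]
opening: 0.0015
gripper_force: 0.0
```

```bash
python3 - <<'E'
from h import *
im=eyes.snapshot("wrist");s=eyes.snapshot("scene");t=eyes.snapshot("side")
cv2.imwrite("pics/v4.png",np.hstack([cv2.resize(im[:260],(400,300)),cv2.resize(s[200:330,290:430],(400,300),interpolation=2)]))
p,r=tool();print(p,proj("scene",p),proj("side",p), crate(im,.135), get_obs()["opening"])
E
```

```text
[0.50934135 0.18562385 0.11364347] [371.67253969 240.60906847] [306.85745846 218.82205584] {'c': array([0.57748401, 0.15042036]), 'size': (132.90957641601562, 100.3716812133789), 'ang': 7.288057804107666, 'yaw': np.float32(-82.711945), 'box': array([[0.5051997 , 0.19177043],
       [0.51793253, 0.09220967],
       [0.64976835, 0.10907029],
       [0.6370355 , 0.20863105]], dtype=float32)} 0.0006432819783518904
```

View pics/v4.png

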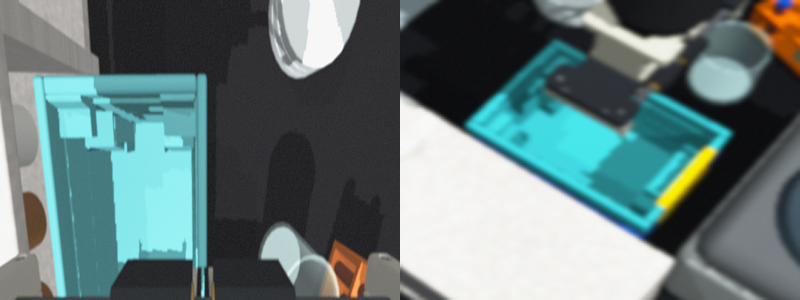

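```bash
python3 - <<'E'
from h import *
im=eyes.snapshot("wrist");t=eyes.snapshot("side")
print(get_obs()["opening"],get_obs()["gripper_force"])
cv2.imwrite("pics/v5.png",np.hstack([cv2.resize(im[150:270,260:380],(400,400),interpolation=2),cv2.resize(t[180:250,270:340],(400,400),interpolation=2)]))
E
```

```text
0.00023390384859708788 0.0
```

View pics/v5.png

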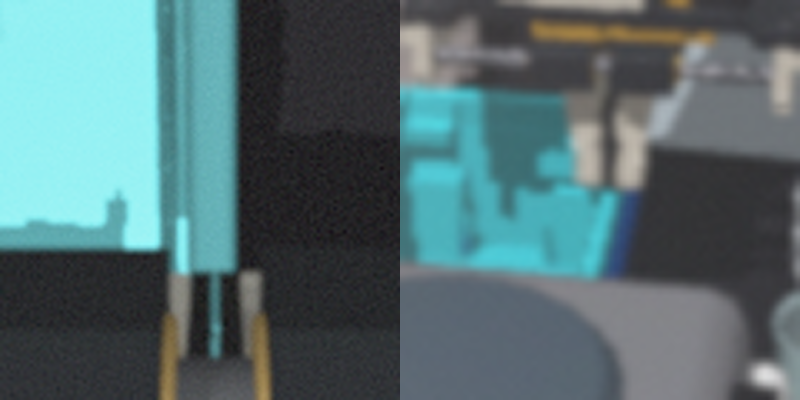

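```bash
python3 - <<'E'
from h import *
np.set_printoptions(precision=4,suppress=True)
c=np.array([.5724,.1922]);a=np.radians(6.93);M=np.array([[np.cos(a),-np.sin(a)],[np.sin(a),np.cos(a)]])
s=cv2.imread("pics/scene0.png");hsv=cv2.cvtColor(s,cv2.COLOR_BGR2HSV);t=cv2.inRange(hsv,(80,70,60),(98,255,255))|cv2.inRange(hsv,(20,120,120),(35,255,255))
n,l,st,_=cv2.connectedComponentsWithStats(t);i=1+st[1:,4].argmax();h=cv2.convexHull(np.argwhere(l==i)[:,::-1].astype(np.int32));ap=cv2.approxPolyDP(h,4,True)[:,0];print(ap.tolist())
for z in(.135,.12,.11):
  print(z,[proj("scene",[*(c+M@np.array(q)),z]).round(1).tolist() for q in((-.0674,-.0954),(-.0674,.0954),(.0674,.0954),(.0674,-.0954))])
for z in (.1136,.135): print(proj("side",[.509,.1856,z]))
E
```

```text
[[406, 258], [374, 300], [312, 253], [345, 216]]
0.135 [[343.2, 215.9], [404.7, 256.6], [374.4, 298.4], [311.5, 252.8]]
0.12 [[343.0, 218.7], [403.7, 259.0], [373.8, 300.4], [311.7, 255.2]]
0.11 [[342.9, 220.4], [403.0, 260.6], [373.3, 301.7], [311.8, 256.8]]
[306.9744 218.8468]
[307.0006 212.4942]
```

```bash
python3 -m crank '[0,0,0,0,0,-10,0, 0,0,0,0,0,-10,0, 0,0,0,0,0,0,0]'
python3 - <<'E'
from h import *
s=eyes.snapshot("scene");w=eyes.snapshot("wrist");o=get_obs();print(o["tool_pos"],o["force"],o["opening"])
for nm,im in(("0",cv2.imread("pics/scene0.png")),("now",s)):
  hsv=cv2.cvtColor(im,cv2.COLOR_BGR2HSV);t=cv2.inRange(hsv,(80,70,60),(98,255,255))|cv2.inRange(hsv,(20,120,120),(35,255,255))
  n,l,st,_=cv2.connectedComponentsWithStats(t);i=1+st[1:,4].argmax();h=cv2.convexHull(np.argwhere(l==i)[:,::-1].astype(np.int32));print(nm,cv2.approxPolyDP(h,4,True)[:,0].tolist())
  y=np.argwhere(cv2.inRange(hsv,(20,120,120),(35,255,255))[240:310,360:420]);print(y.mean(0))
E
```

```text
clock: 6.48
tool_pos: [0.5101, 0.1862, 0.1351]
orientation: [-179.9, 0.1, -83.0]
force: [-0.1, -0.8, 0.2]
opening: 0.0003
gripper_force: 0.0
[0.50937383 0.18575198 0.13391236] [-0.95996438 -0.30526772 -0.12053941] 0.00029267394978699327
0 [[406, 258], [374, 300], [312, 253], [345, 216]]
[37.27218935 29.94674556]
now [[406, 258], [374, 300], [312, 253], [346, 217]]
[37.19526627 30.01183432]
```

```bash
python3 - <<'E'
from h import *
t=eyes.snapshot("side");print(proj("side",tool()[0]))
for c in (302,304,306,308,310,311): print(c,[tuple(int(v) for v in t[r,c]) for r in range(196,222,2)])
w=eyes.snapshot("wrist")
for c in (311,313,320,325,334,336): print(c,[tuple(int(v) for v in w[r,c]) for r in range(212,262,5)])
E
```

```text
[306.92119753 212.89669725]
302 [(163, 173, 179), (170, 180, 186), (170, 179, 184), (173, 183, 185), (167, 175, 178), (131, 131, 106), (121, 115, 59), (184, 174, 70), (214, 202, 76), (195, 184, 73), (186, 177, 71), (183, 174, 71), (188, 179, 73)]
304 [(140, 147, 152), (136, 143, 148), (145, 151, 157), (149, 156, 162), (146, 153, 158), (115, 117, 104), (115, 109, 58), (151, 143, 63), (188, 177, 69), (191, 181, 71), (196, 186, 73), (198, 188, 74), (208, 196, 77)]
306 [(77, 77, 79), (72, 70, 72), (74, 73, 76), (82, 82, 84), (83, 84, 86), (87, 85, 72), (122, 116, 61), (159, 151, 65), (209, 198, 74), (216, 206, 77), (205, 193, 74), (183, 172, 70), (165, 154, 66)]
308 [(141, 149, 153), (116, 120, 124), (129, 137, 140), (147, 155, 160), (147, 155, 161), (130, 133, 122), (140, 133, 63), (153, 143, 64), (171, 160, 66), (148, 134, 61), (130, 108, 56), (124, 95, 53), (121, 82, 52)]
310 [(158, 168, 174), (167, 177, 183), (169, 178, 186), (171, 181, 188), (169, 179, 186), (136, 141, 140), (99, 94, 60), (110, 87, 55), (119, 82, 51), (117, 77, 53), (111, 70, 50), (103, 67, 50), (89, 63, 51)]
311 [(
[... 437 characters left out ...]
03), (106, 115, 113), (105, 111, 113), (81, 97, 103), (74, 94, 100), (59, 73, 80)]
320 [(229, 224, 131), (227, 224, 129), (229, 224, 132), (228, 223, 129), (93, 89, 55), (19, 22, 26), (28, 27, 25), (17, 17, 18), (21, 17, 14), (39, 40, 39)]
325 [(165, 160, 88), (228, 223, 130), (227, 222, 127), (227, 224, 131), (158, 153, 88), (148, 144, 86), (148, 142, 85), (149, 145, 87), (104, 101, 59), (70, 66, 48)]
334 [(30, 30, 31), (34, 30, 35), (24, 20, 25), (14, 16, 17), (90, 96, 98), (99, 103, 106), (93, 100, 98), (79, 86, 90), (78, 84, 87), (58, 61, 63)]
336 [(33, 32, 30), (28, 28, 22), (31, 33, 31), (23, 25, 18), (90, 94, 95), (96, 102, 103), (93, 97, 98), (58, 81, 95), (56, 85, 98), (56, 80, 93)]
```

```bash
python3 -c "
from plant import ctrl;print(ctrl.grip_depth,[a for a in dir(ctrl) if a[0]!='_'])"
python3 -m crank '[0,0,0,0,0,0,0.5, 0,0,0,0,0,0,0.5, 0,0,0,0,0,0,0.5, 0,0,0,0,0,0,0.5, 0,0,0,0,0,0,0.5]'; python3 -m crank '[0,0,0,0,0,14,0.5, 0,0,0,0,0,14,0.5, 0,0,0,0,0,8,0.5]';  python3 -m crank '[0,0,0,0,0,3,0, 0,0,0,0,0,0,0, 0,0,0,0,0,0,0, 0,0,0,0,0,0,0, 0,0,0,0,0,0,0]'
```

```text
0.0188 ['PlanningError', 'close_job', 'grip_depth']
clock: 7.3
tool_pos: [0.5093, 0.1856, 0.1336]
orientation: [180.0, 0.0, -83.0]
force: [-0.6, -0.5, -1.4]
opening: 0.0422
gripper_force: 0.0
clock: 7.68
tool_pos: [0.5086, 0.1852, 0.096]
orientation: [179.9, -0.1, -83.0]
force: [-0.7, 0.5, -0.1]
opening: 0.0438
gripper_force: 0.0
clock: 8.3
tool_pos: [0.5096, 0.1858, 0.095]
orientation: [-180.0, 0.0, -83.0]
force: [0.1, -0.4, -0.3]
opening: 0.0077
gripper_force: 30.0
```

The rim is gripped (7.7 mm, 30 N). The fingertips really end about 20 mm short of the reported TCP. Lifting slowly.

```bash
python3 -m crank '[0,0,0,0,0,-5,0, 0,0,0,0,0,-8,0, 0,0,0,0,0,-12,0, 0,0,0,0,0,-15,0, 0,0,0,0,0,-15,0]';python3 -m crank '[0,0,0,0,0,-15,0, 0,0,0,0,0,-15,0, 0,0,0,0,0,-15,0, 0,0,0,0,0,-10,0, 0,0,0,0,0,0,0]'
python3 - <<'E'
from h import *
np.set_printoptions(precision=4,suppress=True)
s=eyes.snapshot("scene");cv2.imwrite("pics/s5.png",s);w=eyes.snapshot("wrist");t=eyes.snapshot("side");cv2.imwrite("pics/t5.png",t);cv2.imwrite("pics/w5.png",w)
o=get_obs();print(o["tool_pos"],o["force"],o["moment"])
hsv=cv2.cvtColor(s,cv2.COLOR_BGR2HSV);t=cv2.inRange(hsv,(80,70,60),(98,255,255))|cv2.inRange(hsv,(20,120,120),(35,255,255))
n,l,st,_=cv2.connectedComponentsWithStats(t);i=1+st[1:,4].argmax();h=cv2.convexHull(np.argwhere(l==i)[:,::-1].astype(np.int32));print(cv2.approxPolyDP(h,4,True)[:,0].tolist())
c=np.array([.5724,.1922]);a=np.radians(6.93);M=np.array([[np.cos(a),-np.sin(a)],[np.sin(a),np.cos(a)]])
for z in(.245,.235,.225):
  print(z,[proj("scene",[*(c+M@np.array(q)),z]).round(1).tolist() for q in((-.0674,-.0954),(-.0674,.0954),(.0674,.0954),(.0674,-.0954))])
E
python3 - <<'E'
import cv2,numpy as np
a=cv2.imread("pics/s5.png");b=cv2.imread("pics/t5.png")
cv2.imwrite("pics/v6.png",np.hstack([cv2.resize(a[160:320,280:440],(400,400),interpolation=2),cv2.resize(b[130:290,210:370],(400,400),interpolation=2)]))
E
```

```text
clock: 8.93
tool_pos: [0.5095, 0.1858, 0.1511]
orientation: [-180.0, 0.0, -83.0]
force: [0.2, -0.3, -0.7]
opening: 0.0078
gripper_force: 30.0
clock: 9.55
tool_pos: [0.5097, 0.1859, 0.2055]
orientation: [-179.9, 0.0, -83.0]
force: [-0.3, -0.0, -1.9]
opening: 0.008
gripper_force: 30.0
[0.509  0.1855 0.204 ] [-0.1556  0.3433 -0.3105] [0.0183 0.2024 0.0271]
[[414, 240], [380, 295], [329, 254], [311, 232], [347, 196]]
0.245 [[344.9, 193.6], [412.9, 237.0], [379.8, 282.2], [309.9, 233.0]]
0.235 [[344.8, 195.8], [412.1, 239.0], [379.3, 283.8], [310.1, 234.9]]
0.225 [[344.6, 198.0], [411.3, 240.9], [378.8, 285.4], [310.2, 236.9]]
```

View pics/v6.png

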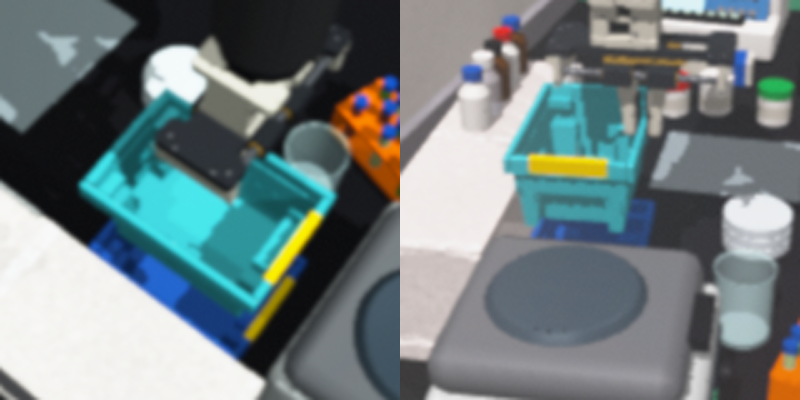

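```bash
python3 - <<'E'
from h import *
np.set_printoptions(precision=2,suppress=True)
p,r=tool()
a=np.radians(6.93);ex=np.array([np.cos(a),np.sin(a),0]);ey=np.array([-np.sin(a),np.cos(a),0])
for f in("side0","t5"):
  t=cv2.imread(f"pics/{f}.png");y=cv2.inRange(cv2.cvtColor(t,cv2.COLOR_BGR2HSV),(20,120,120),(35,255,255));y[:,:230]=0;y[:,310:]=0
  q=np.argwhere(y)[:,::-1];
  if len(q)<10: print(f,len(q));continue
  print(f,cv2.minAreaRect(q.astype(np.float32)),q.min(0),q.max(0))
g=np.array([.5095,.1846,.244])
for s in(-.1,-.05,0,.05,.1):
  d=ex*np.cos(s)-np.array([0,0,np.sin(s)]);n=np.array([0,0,np.cos(s)])+ex*np.sin(s)
  P=[proj("side",g+d*(.0634+k)+ey*.0954+n*zz) for k,zz in((-.04,0),(.04,0),(.04,-.012),(-.04,-.012))]
  print(s,np.array(P).tolist(), np.degrees(np.arctan2(*(P[0]-P[1])[::-1])))
E
```

```text
side0 0
t5 ((282.66436767578125, 175.7456817626953), (30.072832107543945, 54.61360168457031), 16.927513122558594) [262 153] [305 200]
-0.1 [[292.6744817476919, 193.3038465281738], [261.2368822047033, 188.34866144174177], [261.0281584713541, 192.5046532323931], [292.27295411559913, 197.4413218478653]] 8.95725096543597
-0.05 [[292.6466497904501, 193.7111356598987], [261.1971842076918, 190.1526581632298], [261.222477347053, 194.31852738688946], [292.4807979997709, 197.87563145897525]] 6.455507744003906
0 [[292.6419424618731, 194.12055208189193], [261.2585352208472, 191.9586283414068], [261.5159746228377, 196.12418504211053], [292.7117741019302, 198.30172986966764]] 3.9407359877330106
0.05 [[292.66033029250093, 194.5310748879715], [261.4199981715736, 193.7621625472513], [261.9071935638467, 197.91737568284134], [292.9652811421596, 198.7185911784339]] 1.4099254412962816
0.1 [[292.70172694452185, 194.94168406487142], [261.6804114155865, 195.55892589778304], [262.39447495767877, 199.6939424305781], [293.2406662340703, 199.1252147608602]] -1.1398835081995835
```

```bash
python3 - <<'E'
from h import *
np.set_printoptions(precision=4,suppress=True)
for f,c,sd in(("scene0","scene",(292,175)),("side0","side",(341,199))):
  im=cv2.imread(f"pics/{f}.png");m=np.zeros((402,642),np.uint8)
  cv2.floodFill(im,m,sd,(0,0,0),(12,)*3,(12,)*3,4|cv2.FLOODFILL_MASK_ONLY|cv2.FLOODFILL_FIXED_RANGE|(255<<8))
  q=np.argwhere(m[1:-1,1:-1])[:,::-1];h=cv2.convexHull(q.astype(np.int32))[:,0]
  w=np.array([atz(c,x,.003)[:2]*1000 for x in h],np.float32);print(f,len(q),cv2.minAreaRect(w),cv2.boxPoints(cv2.minAreaRect(w)))
t=cv2.imread("pics/t5.png");y=cv2.inRange(cv2.cvtColor(t,cv2.COLOR_BGR2HSV),(20,120,120),(35,255,255));y[:,:230]=0;y[:,310:]=0;y[:185]=0
print(cv2.minAreaRect(np.argwhere(y)[:,::-1].astype(np.float32)))
E
```

```text
scene0 2796 ((465.62457275390625, -183.3875732421875), (212.6488037109375, 172.7565460205078), 3.9223601818084717) [[ 353.6406 -104.4847]
 [ 365.4579 -276.8366]
 [ 577.6086 -262.2904]
 [ 565.7913  -89.9385]]
side0 1182 ((465.312744140625, -173.90716552734375), (213.374267578125, 175.60626220703125), 3.1214334964752197) [[ 354.0028  -92.0437]
 [ 363.565  -267.3894]
 [ 576.6227 -255.7707]
 [ 567.0605  -80.425 ]]
((276.5038757324219, 195.937744140625), (29.442550659179688, 7.1735029220581055), 3.5763344764709473)
```

```bash
python3 - <<'E'
import h
from h import *
print("A");plan([.45,.11,.225],-83.1,n=4)
h.tool=lambda:(np.array([.45,.11,.225]),R.from_euler('xyz',[180,0,-83.1],degrees=True))
print("B");plan([.4616,-.1147,.225],-176.5,n=10)
E
```

```text
A
0.0,-0.0,0.0,16.9,16.9,-5.2
0.0,-0.0,0.0,16.9,16.9,-5.2
0.0,-0.0,0.0,17.0,16.9,-5.2
0.0,-0.0,0.0,17.0,16.9,-5.2
B
0.0,-0.0,0.163,22.4,1.5,0.0
0.0,-0.0,0.163,22.4,-2.1,-0.0
0.0,-0.0,0.163,21.8,-5.7,-0.0
0.0,-0.0,0.163,20.5,-9.2,-0.0
0.0,-0.0,0.163,18.8,-12.4,-0.0
0.0,-0.0,0.163,16.5,-15.3,-0.0
0.0,-0.0,0.163,13.8,-17.8,-0.0
0.0,-0.0,0.163,10.8,-19.8,-0.0
0.0,-0.0,0.163,7.4,-21.2,-0.0
0.0,-0.0,0.163,3.9,-22.2,-0.0
```

```bash
python3 -m crank '[0,0,0,17,17,-5,0, 0,0,0,17,17,-5,0, 0,0,0,17,17,-5,0, 0,0,0,17,17,-5,0, 0,0,0.163,22.4,1.5,0,0]'; python3 -m crank '[0,0,0.163,22.4,-2.1,0,0, 0,0,0.163,21.8,-5.7,0,0, 0,0,0.163,20.5,-9.2,0,0, 0,0,0.163,18.8,-12.4,0,0, 0,0,0.163,16.5,-15.3,0,0]'; python3 -m crank '[0,0,0.163,13.8,-17.8,0,0, 0,0,0.163,10.8,-19.8,0,0, 0,0,0.163,7.4,-21.2,0,0, 0,0,0.163,3.9,-22.2,0,0, 0,0,0,0,0,0,0]'
python3 - <<'E'
from h import *
np.set_printoptions(precision=4,suppress=True)
s=eyes.snapshot("scene");cv2.imwrite("pics/s7.png",s);t=eyes.snapshot("side");cv2.imwrite("pics/t7.png",t)
p,r=tool();print(p);plan([.4616,-.1147,.075],-176.5,n=4)
cv2.imwrite("pics/v7.png",np.hstack([cv2.resize(s[60:220,220:380],(400,400),interpolation=2),cv2.resize(t[90:250,260:420],(400,400),interpolation=2)]))
E
```

```text
clock: 10.32
tool_pos: [0.4505, 0.0869, 0.2248]
orientation: [-180.0, 0.0, -92.5]
force: [1.0, -0.1, -0.9]
opening: 0.0075
gripper_force: 30.0
clock: 10.95
tool_pos: [0.457, -0.0256, 0.2241]
orientation: [180.0, -0.0, -139.4]
force: [0.2, -0.2, -0.7]
opening: 0.0075
gripper_force: 30.0
clock: 11.58
tool_pos: [0.4618, -0.1158, 0.2239]
orientation: [-180.0, -0.1, -176.6]
force: [-0.1, 0.3, -2.0]
opening: 0.0075
gripper_force: 30.0
[ 0.4619 -0.1148  0.2242]
0.0,-0.0,0.001,0.0,0.0,37.3
0.0,-0.0,0.001,0.1,0.0,37.3
0.0,-0.0,0.001,0.1,0.0,37.3
0.0,-0.0,0.001,0.1,0.0,37.3
```

View pics/v7.png

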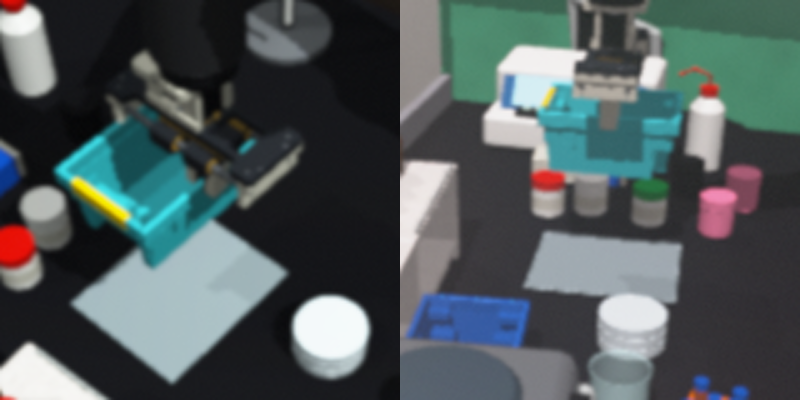

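```bash
python3 -m crank '[0,0,0,0,0,37,0, 0,0,0,0,0,37,0, 0,0,0,0,0,37,0, 0,0,0,0,0,30,0, 0,0,0,0,0,7,0]'; python3 -m crank '[0,0,0,0,0,6,0, 0,0,0,0,0,4,0,0,0,0,0,0,0,0]';python3 -m crank '[0,0,0,0,0,3,0, 0,0,0,0,0,3,0,0,0,0,0,0,0,0]';python3 -m crank '[0,0,0,0,0,3,0,0,0,0,0,0,2,0,0,0,0,0,0,0,0]'
```

```text
clock: 12.3
tool_pos: [0.4608, -0.1144, 0.0751]
orientation: [-180.0, -0.2, -176.3]
force: [0.2, -1.0, -1.4]
opening: 0.0077
gripper_force: 30.0
clock: 12.68
tool_pos: [0.4625, -0.1148, 0.0671]
orientation: [180.0, 0.0, -176.4]
force: [-0.6, 0.0, -1.1]
opening: 0.0076
gripper_force: 30.0
clock: 13.05
tool_pos: [0.462, -0.1149, 0.0605]
orientation: [-180.0, -0.0, -176.4]
force: [-0.3, -0.5, -0.9]
opening: 0.0074
gripper_force: 30.0
clock: 13.42
tool_pos: [0.462, -0.1149, 0.0555]
orientation: [-180.0, -0.0, -176.4]
force: [0.3, -0.5, -1.0]
opening: 0.0079
gripper_force: 30.0
```

```bash
python3 -m crank '[0,0,0,0,0,1.5,0,0,0,0,0,0,0,0]';python3 -m crank '[0,0,0,0,0,1.5,0,0,0,0,0,0,0,0]';python3 -m crank '[0,0,0,0,0,1,0,0,0,0,0,0,0,0]'
```

```text
clock: 13.68
tool_pos: [0.4622, -0.1148, 0.0541]
orientation: [-180.0, -0.0, -176.4]
force: [-0.2, -0.4, -0.5]
opening: 0.0081
gripper_force: 30.0
clock: 13.92
tool_pos: [0.4624, -0.1148, 0.0532]
orientation: [-180.0, 0.0, -176.4]
force: [-2.1, 1.1, 3.8]
opening: 0.0079
gripper_force: 30.0
clock: 14.18
tool_pos: [0.4624, -0.1148, 0.0532]
orientation: [-180.0, 0.0, -176.4]
force: [-6.7, 4.0, 16.6]
opening: 0.0079
gripper_force: 30.0
```

```bash
python3 -m crank '[0,0,0,0,0,-2,0, 0,0,0,0,0,0,0.35, 0,0,0,0,0,0,0.35, 0,0,0,0,0,0,0.35,0,0,0,0,0,0,0.35]'; python3 -m crank '[0,0,0,0,0,-20,0.35, 0,0,0,0,0,-40,0.7, 0,0,0,0,0,-40,0.8, 0,0,0,0,0,-40,0.8]'
python3 - <<'E'
import h
from h import *
# jar: closing dir 115deg -> tool y=(sin yaw,-cos yaw)
for yaw in(-155,25): print(yaw,np.sin(np.radians(yaw)),-np.cos(np.radians(yaw)))
plan([.4296,-.3559,.16],-155,n=6)
E
```

```text
clock: 14.8
tool_pos: [0.4622, -0.1149, 0.0536]
orientation: [-180.0, -0.0, -176.4]
force: [-0.3, -0.9, -0.2]
opening: 0.0305
gripper_force: 0.0
clock: 15.3
tool_pos: [0.462, -0.1149, 0.195]
orientation: [-180.0, -0.0, -176.4]
force: [-0.0, -0.1, -0.5]
opening: 0.0547
gripper_force: 0.0
-155 -0.4226182617406995 0.9063077870366499
25 0.42261826174069944 -0.9063077870366499
0.0,-0.0,-0.062,7.9,-39.8,5.8
0.0,-0.0,-0.062,10.4,-39.2,5.8
0.0,-0.0,-0.062,12.8,-38.5,5.8
0.0,-0.0,-0.062,15.1,-37.6,5.8
0.0,-0.0,-0.062,17.5,-36.6,5.8
0.0,-0.0,-0.062,19.7,-35.4,5.8
```

```bash
python3 -m crank '[0,0,-0.062,8,-40,6,0.8, 0,0,-0.062,10,-39,6,0.8, 0,0,-0.062,13,-38.5,6,0.8, 0,0,-0.062,15,-37.6,6,0.8, 0,0,-0.062,17.5,-36.6,6,0.8]'; python3 -m crank '[0,0,-0.062,19.7,-35.4,6,0.8, 0,0,0,0,0,0,0.8]'
cat >> h.py <<'E'
def cap(im,z=.064,cam="wrist"):
    im=im.astype(int);m=((im[...,1]-im[...,2]>50)&(im[...,1]-im[...,0]>40)).astype(np.uint8)
    n,l,s,c=cv2.connectedComponentsWithStats(m);i=1+s[1:,4].argmax();q=np.argwhere(l==i)[:,::-1]
    w=np.array([atz(cam,x,z)[:2]*1000 for x in cv2.convexHull(q.astype(np.int32))[:,0]],np.float32)
    return cv2.minEnclosingCircle(w),s[i],c[i]
E
python3 - <<'E'
from h import *
np.set_printoptions(precision=4,suppress=True)
w=eyes.snapshot("wrist");cv2.imwrite("pics/w8.png",w);print(tool()[0],cap(w))
for r in spotter.place_of("wrist","green_jar_centre"): print(r, atz("wrist",r["location"],.032))
s=eyes.snapshot("scene");cv2.imwrite("pics/s8.png",s)
E
```

```text
clock: 15.92
tool_pos: [0.435, -0.3171, 0.1634]
orientation: [-180.0, 0.0, -158.5]
force: [0.5, -0.2, -0.3]
opening: 0.0698
gripper_force: 0.0
clock: 16.18
tool_pos: [0.4288, -0.3578, 0.1565]
orientation: [179.9, -0.1, -155.2]
force: [-0.1, -0.2, -0.8]
opening: 0.0704
gripper_force: 0.0
[ 0.429  -0.3568  0.1569] (((426.0414123535156, -357.2688903808594), 28.92401885986328), array([ 294,  159,   65,   63, 3161], dtype=int32), array([325.8684, 190.0263]))
{'location': [227.9, 78.2], 'p': 0.93} [ 0.3751 -0.4789  0.032 ]
{'location': [325.8, 184.2], 'p': 0.9} [ 0.4273 -0.3561  0.032 ]
{'location': [386.7, 80.4], 'p': 0.72} [ 0.3159 -0.3464  0.032 ]
{'location': [271.0, 305.9], 'p': 0.7} [ 0.5775 -0.3531  0.032 ]
```

```bash
python3 -m crank '[0,0,0,3,1,20,0.8, 0,0,0,0,0,35,0.8, 0,0,0,0,0,35,0.8, 0,0,0,0,0,30,0.8, 0,0,0,0,0,11,0.8]'; python3 -m crank '[0,0,0,0,0,0,0.8,0,0,0,0,0,0,0, 0,0,0,0,0,0,0, 0,0,0,0,0,0,0,0,0,0,0,0,0,0]'
```

```text
clock: 16.95
tool_pos: [0.4262, -0.355, 0.0255]
orientation: [179.9, -0.1, -155.0]
force: [-0.7, -0.2, 0.1]
opening: 0.0704
gripper_force: 0.0
clock: 17.58
tool_pos: [0.4275, -0.3567, 0.0278]
orientation: [-179.9, 0.1, -155.1]
force: [0.6, 1.5, 6.6]
opening: 0.0562
gripper_force: 30.0
```

```bash
python3 - <<'E'
from h import *
np.set_printoptions(precision=4,suppress=True)
c=np.array([.5724,.1922]);a=np.radians(6.93);M=np.array([[np.cos(a),-np.sin(a)],[np.sin(a),np.cos(a)]])
s=cv2.imread("pics/s8.png");hsv=cv2.cvtColor(s,cv2.COLOR_BGR2HSV);t=cv2.inRange(hsv,(103,90,40),(125,255,255))|cv2.inRange(hsv,(20,120,90),(35,255,255))
t[:,:300]=0;t[:,420:]=0;t[:205]=0
n,l,st,_=cv2.connectedComponentsWithStats(t);i=1+st[1:,4].argmax();h=cv2.convexHull(np.argwhere(l==i)[:,::-1].astype(np.int32));print(st[i],cv2.approxPolyDP(h,3,True)[:,0].tolist())
print([proj("scene",[*(c+M@np.array(q)),.09]).round(1).tolist() for q in((-.0674,-.0954),(-.0674,.0954),(.0674,.0954),(.0674,-.0954))])
import h as H
p,r=tool();print(p)
p2=p+[0,0,.12];H.tool=lambda:(p2,r)
plan([.50,.19,.21],-173.1,n=10)
E
```

```text
[ 315  224   89   80 3607] [[403, 264], [374, 303], [315, 256], [345, 224]]
[[342.6, 223.9], [401.7, 263.6], [372.5, 304.1], [312.0, 259.9]]
[ 0.4275 -0.3567  0.0278]
-0.0,0.0,0.031,-29.6,46.5,-6.3
-0.0,0.0,0.031,-28.1,47.4,-6.3
-0.0,0.0,0.031,-26.6,48.3,-6.2
-0.0,0.0,0.031,-25.1,49.1,-6.2
-0.0,0.0,0.031,-23.5,49.9,-6.2
-0.0,0.0,0.031,-22.0,50.6,-6.2
-0.0,0.0,0.031,-20.4,51.3,-6.2
-0.0,0.0,0.031,-18.7,51.9,-6.2
-0.0,0.0,0.031,-17.1,52.4,-6.2
-0.0,0.0,0.031,-15.4,52.9,-6.2
```

```bash
python3 -m crank '[0,0,0,0,0,-15,0, 0,0,0,0,0,-35,0, 0,0,0,0,0,-40,0, 0,0,0,0,0,-30,0, 0,0,0.031,-30,46.5,-6,0]'; python3 -m crank '[0,0,0.031,-28,47,-6,0, 0,0,0.031,-27,48,-6,0, 0,0,0.031,-25,49,-6,0, 0,0,0.031,-23.5,50,-6,0, 0,0,0.031,-22,50.5,-6,0]'; python3 -m crank '[0,0,0.031,-20,51,-6,0, 0,0,0.031,-19,52,-6,0, 0,0,0.031,-17,52,-6,0, 0,0,0.031,-15,53,-6,0, 0,0,0,0,0,0,0]'
python3 - <<'E'
from h import *
np.set_printoptions(precision=4,suppress=True)
w=eyes.snapshot("wrist");cv2.imwrite("pics/w9.png",w);print(tool()[0],get_obs()["opening"],cap(w,.2))
hsv=cv2.cvtColor(w,cv2.COLOR_BGR2HSV);t=cv2.inRange(hsv,(103,90,40),(125,255,255));t[235:]=0
n,l,st,_=cv2.connectedComponentsWithStats(t);i=1+st[1:,4].argmax();h=cv2.convexHull(np.argwhere(l==i)[:,::-1].astype(np.int32));ap=cv2.approxPolyDP(h,3,True)[:,0];print(ap.tolist())
print([atz("wrist",q,.09)[:2] for q in ap])
c=np.array([.5724,.1922]);a=np.radians(6.93);M=np.array([[np.cos(a),-np.sin(a)],[np.sin(a),np.cos(a)]])
print([c+M@np.array(q) for q in((-.0674,-.0954),(-.0674,.0954),(.0674,.0954),(.0674,-.0954))])
E
```

```text
clock: 18.2
tool_pos: [0.4352, -0.3034, 0.1555]
orientation: [-179.8, 0.2, -157.1]
force: [0.9, 0.9, -2.5]
opening: 0.0559
gripper_force: 30.0
clock: 18.82
tool_pos: [0.4702, -0.0271, 0.1838]
orientation: [180.0, 0.0, -165.8]
force: [0.8, -0.5, -1.4]
opening: 0.0562
gripper_force: 30.0
clock: 19.45
tool_pos: [0.4986, 0.1925, 0.2074]
orientation: [180.0, 0.0, -172.7]
force: [-0.5, -1.0, -2.5]
opening: 0.0558
gripper_force: 30.0
[0.498  0.1908 0.207 ] 0.05580972086409741 (((510.9172058105469, 191.71505737304688), 36.09474182128906), array([ 269,  191,  111,   66, 5766], dtype=int32), array([323.9554, 228.4834]))
[[293, 188], [271, 232], [223, 233], [221, 193], [225, 190]]
[array([0.5024, 0.1601]), array([0.5505, 0.1427]), array([0.5577, 0.0948]), array([0.5163, 0.091 ]), array([0.5128, 0.0947])]
[array([0.517 , 0.0894]), array([0.494 , 0.2788]), array([0.6278, 0.295 ]), array([0.6508, 0.1056])]
```

View pics/w9.png

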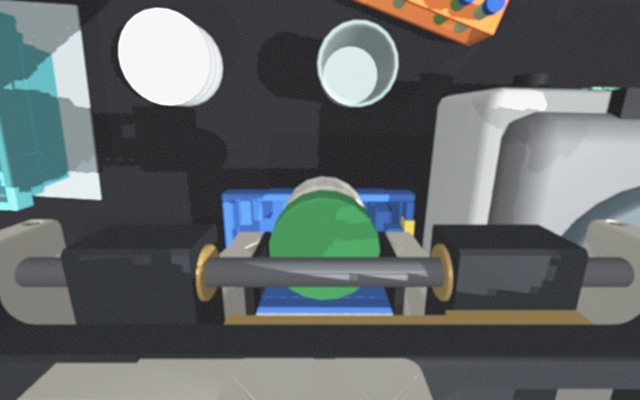

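```bash
python3 - <<'E'
from h import *
np.set_printoptions(precision=4,suppress=True)
p,r=tool();print(p,[atz("wrist",q,.09)[:2] for q in((222.5,191),(414.5,191))],r.inv().apply(atz("wrist",(324.5,245.5),p[2]+.036)-p))
plan([.572,.192,.16],-173.1,n=4)
E
```

```text
[0.498  0.1908 0.207 ] [array([0.5141, 0.0924]), array([0.4904, 0.2776])] [ 0.0052 -0.0005 -0.036 ]
-0.0,-0.0,0.002,-18.4,-2.0,11.7
-0.0,-0.0,0.002,-18.4,-2.0,11.7
-0.0,-0.0,0.002,-18.4,-2.0,11.7
-0.0,-0.0,0.002,-18.4,-1.9,11.7
```

```bash
python3 -m crank '[0,0,-0.003,-19,-2,5,0, 0,0,0,-19,-2,5,0, 0,0,0,-19,-2,15,0, 0,0,0,-19,-2,20,0, 0,0,0,0,0,0,0]'
python3 - <<'E'
from h import *
plan([.574,.1935,.05],-173,n=4)
E
```

```text
clock: 20.12
tool_pos: [0.5754, 0.1893, 0.1589]
orientation: [-179.9, -0.2, -172.8]
force: [-0.2, 0.3, -1.8]
opening: 0.0561
gripper_force: 30.0
-0.0,-0.001,0.001,0.1,1.1,27.2
-0.0,-0.001,0.001,0.1,1.1,27.2
-0.0,-0.001,0.001,0.2,1.1,27.2
-0.0,-0.001,0.001,0.2,1.1,27.2
```

```bash
python3 -m crank '[0,0,0,0.5,1,20,0, 0,0,0,0,1,30,0, 0,0,0,0,1,30,0, 0,0,0,0,1,24,0, 0,0,0,0,0,4,0]'; python3 -m crank '[0,0,0,0,0,5,0, 0,0,0,0,0,4,0, 0,0,0,0,0,0,0]'; python3 -m crank '[0,0,0,0,0,4,0, 0,0,0,0,0,3,0, 0,0,0,0,0,0,0]'
```

```text
clock: 20.75
tool_pos: [0.5731, 0.1938, 0.0524]
orientation: [-179.9, -0.2, -172.7]
force: [-0.6, -0.9, -2.2]
opening: 0.0564
gripper_force: 30.0
clock: 21.12
tool_pos: [0.574, 0.1951, 0.0451]
orientation: [180.0, 0.0, -172.7]
force: [-0.5, 0.1, -1.2]
opening: 0.0557
gripper_force: 30.0
clock: 21.5
tool_pos: [0.5736, 0.1949, 0.0374]
orientation: [-180.0, -0.0, -172.7]
force: [1.0, 1.1, -2.3]
opening: 0.0561
gripper_force: 30.0
```

```bash
python3 -m crank '[0,0,0,0,0,3,0, 0,0,0,0,0,0,0]'; python3 -m crank '[0,0,0,0,0,2,0, 0,0,0,0,0,0,0]';python3 -m crank '[0,0,0,0,0,1,0, 0,0,0,0,0,0,0]'
```

```text
clock: 21.75
tool_pos: [0.5737, 0.1949, 0.0344]
orientation: [-180.0, -0.0, -172.7]
force: [0.7, 0.2, -1.1]
opening: 0.0561
gripper_force: 30.0
clock: 22.0
tool_pos: [0.5737, 0.195, 0.0325]
orientation: [-180.0, -0.0, -172.7]
force: [-0.5, 0.1, -0.9]
opening: 0.056
gripper_force: 30.0
clock: 22.25
tool_pos: [0.5738, 0.195, 0.0316]
orientation: [-180.0, -0.0, -172.7]
force: [-0.3, 0.1, -1.9]
opening: 0.0558
gripper_force: 30.0
```

```bash
python3 -m crank '[0,0,0,0,0,1,0, 0,0,0,0,0,0,0]'; python3 -m crank '[0,0,0,0,0,1,0, 0,0,0,0,0,0,0]'
```

```text
clock: 22.5
tool_pos: [0.5739, 0.195, 0.0309]
orientation: [180.0, 0.0, -172.7]
force: [-0.7, 0.3, 0.3]
opening: 0.056
gripper_force: 30.0
clock: 22.75
tool_pos: [0.5741, 0.1951, 0.0309]
orientation: [180.0, 0.1, -172.7]
force: [-3.3, -0.1, 9.0]
opening: 0.0558
gripper_force: 30.0
```

```bash
python3 -m crank '[0,0,0,0,0,-1.5,0, 0,0,0,0,0,0,0.8, 0,0,0,0,0,0,0.8, 0,0,0,0,0,0,0.8]'; python3 -m crank '[0,0,0,0,0,-15,0.8, 0,0,0,0,0,-40,0.8, 0,0,0,0,0,-50,0.8,0,0,0,0,0,-50,0.8,0,0,0,0,0,-20,0.5]'
python3 - <<'E'
from h import *
np.set_printoptions(precision=4,suppress=True)
w=eyes.snapshot("wrist");cv2.imwrite("pics/w10.png",w);print(tool()[0],cap(w,.067))
import h as H
p,r=tool();H.tool=lambda:(p,R.from_euler('xyz',[180,0,-172.7+.0],degrees=True))
d=np.array([.43,-.21,.33])-p;y=-172.7
for i in range(17):
    rr=R.from_euler('xyz',[180,0,y],degrees=True);print(np.round(rr.inv().apply(d/17)*1000,1));y+=176.2/17
print(np.radians(176.2/17))
E
```

```text
clock: 23.25
tool_pos: [0.5739, 0.195, 0.0311]
orientation: [-180.0, -0.0, -172.7]
force: [-0.4, -0.3, -0.1]
opening: 0.0699
gripper_force: 0.0
clock: 23.88
tool_pos: [0.5752, 0.1956, 0.2113]
orientation: [179.9, 0.3, -172.7]
force: [-0.5, 0.5, -0.5]
opening: 0.0645
gripper_force: 0.0
[0.5758 0.1958 0.2128] (((572.26171875, 194.392333984375), 28.539348602294922), array([ 297,  150,   54,   53, 2222], dtype=int32), array([323.5248, 176.4118]))
[ 11.5 -22.6  -6.9]
[ 15.4 -20.1  -6.9]
[ 18.8 -17.   -6.9]
[ 21.5 -13.4  -6.9]
[23.6 -9.3 -6.9]
[24.9 -4.9 -6.9]
[25.4 -0.3 -6.9]
[25.   4.2 -6.9]
[23.8  8.7 -6.9]
[21.9 12.8 -6.9]
[19.2 16.5 -6.9]
[15.9 19.7 -6.9]
[12.1 22.3 -6.9]
[ 7.9 24.1 -6.9]
[ 3.5 25.1 -6.9]
[-1.1 25.3 -6.9]
[-5.7 24.7 -6.9]
0.18089824364788284
```

```bash
python3 -m crank '[0,0,-0.181,11.5,-22.6,-7,0.5, 0,0,-0.181,15.4,-20,-7,0.5, 0,0,-0.181,18.8,-17,-7,0.5, 0,0,-0.181,21.5,-13.4,-7,0.5, 0,0,-0.181,23.6,-9.3,-7,0.5]'; python3 -m crank '[0,0,-0.181,25,-5,-7,0.5, 0,0,-0.181,25.4,0,-7,0.5, 0,0,-0.181,25,4.2,-7,0.5, 0,0,-0.181,23.8,8.7,-7,0.5, 0,0,-0.181,22,12.8,-7,0.5]'; python3 -m crank '[0,0,-0.181,19.2,16.5,-7,0.5, 0,0,-0.181,16,19.7,-7,0.5, 0,0,-0.181,12,22.3,-7,0.5, 0,0,-0.181,8,24,-7,0.5, 0,0,-0.181,3.5,25,-7,0.5]'; python3 -m crank '[0,0,-0.181,-1,25,-7,0.5, 0,0,-0.181,-5.7,24.7,-7,0.5, 0,0,0,0,0,0,0.5]'
python3 - <<'E'
from h import *
np.set_printoptions(precision=4,suppress=True)
w=eyes.snapshot("wrist");cv2.imwrite("pics/w11.png",w);p,r=tool();print(p,r.as_euler('xyz',degrees=True));o=crate(w,.093);print(o)
c=o['c'];a=np.radians(o['yaw']);ex=np.array([np.cos(a),np.sin(a)]);g=c+ex*.0634;print(g)
print([proj("wrist",[*q,.093]).round(1).tolist() for q in o['box']])
plan([*g,.11],o['yaw']+90,n=6)
E
```

```text
clock: 24.55
tool_pos: [0.5306, 0.0749, 0.2421]
orientation: [-180.0, 0.0, -120.5]
force: [0.7, 0.1, -0.2]
opening: 0.0442
gripper_force: 0.0
clock: 25.18
tool_pos: [0.4875, -0.0446, 0.2771]
orientation: [-180.0, -0.0, -68.6]
force: [-0.0, -0.0, 0.3]
opening: 0.0436
gripper_force: 0.0
clock: 25.8
tool_pos: [0.4449, -0.1638, 0.3121]
orientation: [-180.0, -0.0, -16.8]
force: [1.4, 0.1, -0.3]
opening: 0.0439
gripper_force: 0.0
clock: 26.18
tool_pos: [0.4282, -0.2116, 0.3263]
orientation: [180.0, -0.1, 3.6]
force: [0.8, -0.4, -0.9]
opening: 0.0439
gripper_force: 0.0
[ 0.4283 -0.2109  0.3258] [179.9987  -0.0584   3.4185]
{'c': array([ 0.4698, -0.1769]), 'size': (191.66354370117188, 136.0093231201172), 'ang': 3.3939359188079834, 'yel': array([ 0.5613, -0.172 ]), 'yaw': np.float32(-86.606064), 'box': array([[ 0.3701, -0.1147],
       [ 0.3781, -0.2504],
       [ 0.5695, -0.2391],
       [ 0.5614, -0.1033]], dtype=float32)}
[ 0.4735 -0.2402]
[[250.4, 207.0], [350.1, 207.1], [353.5, 55.0], [241.1, 54.9]]
0.0,-0.0,0.0,7.2,5.3,36.0
0.0,-0.0,0.0,7.2,5.3,36.0
0.0,-0.0,0.0,7.2,5.3,36.0
0.0,-0.0,0.0,7.2,5.3,36.0
0.0,-0.0,0.0,7.2,5.3,36.0
0.0,-0.0,0.0,7.2,5.3,36.0
```

```bash
python3 -m crank '[0,0,0,7.2,5.3,36,0.5, 0,0,0,7.2,5.3,36,0.5, 0,0,0,7.2,5.3,36,0.5, 0,0,0,7.2,5.3,36,0.5, 0,0,0,7.2,5.3,36,0.5]'; python3 -m crank '[0,0,0,7.2,5.3,36,0.5,0,0,0,0,0,0,0.5]'
python3 - <<'E'
from h import *
plan([.4735,-.2402,.053],3.4,n=3)
E
```

```text
clock: 26.85
tool_pos: [0.4666, -0.2339, 0.1441]
orientation: [-180.0, -0.0, 3.5]
force: [0.9, 0.6, -0.1]
opening: 0.0436
gripper_force: 0.0
clock: 27.1
tool_pos: [0.4721, -0.2386, 0.1067]
orientation: [-179.9, 0.3, 3.5]
force: [-0.3, -0.8, -0.2]
opening: 0.0435
gripper_force: 0.0
-0.0,0.002,0.001,0.5,0.6,17.9
-0.0,0.002,0.001,0.5,0.6,17.9
-0.0,0.002,0.001,0.5,0.6,17.9
```

```bash
python3 -m crank '[0,0,0,0.5,0.6,18,0.5, 0,0,0,0.5,0.6,18,0.5, 0,0,0,0,0,17,0.5, 0,0,0,0,0,0,0, 0,0,0,0,0,0,0]'; python3 -m crank '[0,0,0,0,0,0,0, 0,0,0,0,0,0,0, 0,0,0,0,0,0,0]'; python3 -m crank '[0,0,0,0,0,-5,0, 0,0,0,0,0,-10,0, 0,0,0,0,0,-20,0, 0,0,0,0,0,-30,0,0,0,0,0,0,-30,0]'
python3 -m crank '[0,0,0,0,0,-30,0,0,0,0,0,0,-30,0, 0,0,0,0,0,-30,0, 0,0,0,0,0,0,0]'
python3 - <<'E'
from h import *
np.set_printoptions(precision=4,suppress=True)
s=eyes.snapshot("side");cv2.imwrite("pics/t12.png",s);w=eyes.snapshot("wrist");cv2.imwrite("pics/w12.png",w);s=eyes.snapshot("scene");cv2.imwrite("pics/s12.png",s)
p,r=tool();o=crate(w,p[2]+.042);print(p,o,r.as_euler('xyz',degrees=True))
E
```

```text
clock: 27.72
tool_pos: [0.4759, -0.2405, 0.0578]
orientation: [180.0, -0.1, 3.6]
force: [0.7, 0.3, -0.0]
opening: 0.0292
gripper_force: 0.0
clock: 28.1
tool_pos: [0.4752, -0.2407, 0.0568]
orientation: [180.0, -0.0, 3.6]
force: [-1.3, 0.6, 4.2]
opening: 0.0075
gripper_force: 30.0
clock: 28.72
tool_pos: [0.4746, -0.2405, 0.1524]
orientation: [-180.0, 0.0, 3.6]
force: [1.0, -0.3, -0.9]
opening: 0.0079
gripper_force: 30.0
clock: 29.22
tool_pos: [0.4761, -0.241, 0.2442]
orientation: [179.9, -0.3, 3.6]
force: [-0.5, -0.4, -2.0]
opening: 0.0078
gripper_force: 30.0
[ 0.4742 -0.2403  0.2405] {'c': array([ 0.5182, -0.1788]), 'size': (90.63400268554688, 126.43683624267578), 'ang': 3.6917636394500732, 'yel': array([ 0.5581, -0.1898]), 'yaw': np.float32(-176.30824), 'box': array([[ 0.4689, -0.1186],
       [ 0.4771, -0.2448],
       [ 0.5675, -0.239 ],
       [ 0.5594, -0.1128]], dtype=float32)} [-179.9624    0.0555    3.6134]
```

```bash
python3 - <<'E'
from h import *
np.set_printoptions(precision=4,suppress=True)
p,r=tool();m=eyes.camera_model("wrist");E=np.array(m["extrinsics"]);T=np.eye(4);T[:3,:3]=r.as_matrix();T[:3,3]=p
tc=np.linalg.inv(T)@E
def at(pose,px,z):
    T=np.eye(4);T[:3,3]=pose[:3];T[:3,:3]=R.from_euler('xyz',[180,0,pose[3]],degrees=True).as_matrix();e=T@tc
    d=e[:3,:3]@np.array([(px[0]-m["cx"])/m["fx"],(px[1]-m["cy"])/m["fy"],1]);return (e[:3,3]+d*(z-e[2,3])/d[2])[:2]
for f,pose in(("w9",(.498,.1908,.207,-172.7)),("w10",(.5755,.1956,.2125,-172.7))):
  w=cv2.imread(f"pics/{f}.png");hsv=cv2.cvtColor(w,cv2.COLOR_BGR2HSV);t=cv2.inRange(hsv,(103,90,30),(125,255,255));t[222:]=0
  n,l,st,_=cv2.connectedComponentsWithStats(t);k=np.isin(l,1+np.where(st[1:,4]>80)[0])
  rows=[]
  for c in range(200,440,12):
    q=np.where(k[:,c])[0]; rows.append((c,int(q.min()) if len(q) else -1))
  print(f,rows)
  for rr in range(195,222,6):
    q=np.where(k[rr])[0]; print(rr,q.min(),q.max(),at(pose,(q.min()-.5,rr),.09),at(pose,(q.max()+.5,rr),.09))
  P=np.array([at(pose,(c,y-.5),.09) for c,y in rows if y>0]);print(np.polyfit(P[2:-2,1],P[2:-2,0],1), len(P))
print(crate(cv2.imread("pics/w11.png"),.1)['size'])
E
```

```text
w9 [(200, -1), (212, -1), (224, 191), (236, 189), (248, 189), (260, 189), (272, 188), (284, 187), (296, -1), (308, -1), (320, -1), (332, -1), (344, -1), (356, 188), (368, 188), (380, 188), (392, 189), (404, 189), (416, -1), (428, -1)]
195 221 415 [0.517  0.0923] [0.4929 0.281 ]
201 221 414 [0.5231 0.0925] [0.4989 0.2813]
207 221 415 [0.5293 0.0928] [0.5048 0.2835]
213 222 414 [0.5354 0.0941] [0.5111 0.2837]
219 222 412 [0.5416 0.0943] [0.5175 0.283 ]
[-0.1329  0.5223] 11
w10 [(200, -1), (212, -1), (224, 111), (236, 111), (248, 111), (260, 111), (272, 111), (284, 111), (296, 111), (308, 111), (320, 111), (332, 111), (344, 111), (356, 111), (368, 111), (380, 111), (392, 112), (404, 112), (416, 112), (428, 114)]
195 228 411 [0.5953 0.1023] [0.572  0.2837]
201 228 410 [0.6015 0.1026] [0.5782 0.2839]
207 229 410 [0.6076 0.1039] [0.5844 0.2851]
213 229 407 [0.6139 0.1042] [0.591  0.2834]
219 230 406 [0.6202 0.1056] [0.5974 0.2836]
[-0.124   0.5262] 18
(149.2155303955078, 105.93135833740234)
```

```bash
python3 - <<'E'
import h as H
from h import *
print("P1");plan([.43,-.03,.245],-83,n=9)
H.tool=lambda:(np.array([.43,-.03,.245]),R.from_euler('xyz',[180,0,-83],degrees=True))
print("P2");plan([.5096,.1848,.20],-83,n=7)
E
```

```text
P1
0.0,0.0,0.168,-3.4,-23.6,-0.5
0.0,0.0,0.168,-7.3,-22.7,-0.5
0.0,0.0,0.168,-11.0,-21.2,-0.5
0.0,0.0,0.168,-14.4,-19.0,-0.5
0.0,0.0,0.168,-17.4,-16.4,-0.5
0.0,0.0,0.168,-19.9,-13.2,-0.5
0.0,0.0,0.168,-21.8,-9.7,-0.5
0.0,0.0,0.168,-23.1,-5.9,-0.5
0.0,0.0,0.168,-23.8,-2.0,-0.5
P2
0.0,0.0,0.0,-29.1,-15.0,6.4
0.0,0.0,0.0,-29.1,-15.0,6.4
0.0,0.0,0.0,-29.1,-15.0,6.4
0.0,0.0,0.0,-29.1,-15.0,6.4
0.0,0.0,0.0,-29.1,-15.0,6.4
0.0,0.0,0.0,-29.1,-15.0,6.4
0.0,0.0,0.0,-29.1,-15.0,6.4
```

```bash
python3 -m crank '[0,0,0.168,-3.4,-23.6,0,0, 0,0,0.168,-7.3,-22.7,0,0, 0,0,0.168,-11,-21.2,0,0, 0,0,0.168,-14.4,-19,0,0, 0,0,0.168,-17.4,-16.4,0,0]'; python3 -m crank '[0,0,0.168,-19.9,-13.2,0,0, 0,0,0.168,-21.8,-9.7,0,0, 0,0,0.168,-23.1,-5.9,0,0, 0,0,0.168,-23.8,-2,0,0, 0,0,0,-15,-8,2,0]'; python3 -m crank '[0,0,0,-29,-15,6,0, 0,0,0,-29,-15,6,0, 0,0,0,-29,-15,6,0, 0,0,0,-29,-15,6,0, 0,0,0,-29,-15,6,0]'; python3 -m crank '[0,0,0,-29,-15,6,0, 0.04,0,0,-14,-7,4,0, 0,0,0,0,0,0,0, 0,0,0,0,0,0,0]'
python3 - <<'E'
from h import *
np.set_printoptions(precision=4,suppress=True)
p,r=tool();print(p,r.as_euler('xyz',degrees=True))
s=eyes.snapshot("scene");t=eyes.snapshot("side");w=eyes.snapshot("wrist")
for n,i in(("s",s),("t",t),("w",w)): cv2.imwrite(f"pics/{n}13.png",i)
o=crate(w,p[2]+.036);print(o)
cv2.imwrite("pics/v13.png",np.hstack([cv2.resize(s[170:330,280:440],(400,400),interpolation=2),cv2.resize(t[140:300,210:370],(400,400),interpolation=2)]))
E
```

```text
clock: 30.0
tool_pos: [0.4494, -0.1231, 0.24]
orientation: [179.9, 0.1, -44.8]
force: [-0.4, -0.1, -1.4]
opening: 0.0076
gripper_force: 30.0
clock: 30.62
tool_pos: [0.4361, -0.0138, 0.2385]
orientation: [179.9, 0.0, -83.0]
force: [0.2, 0.8, -1.2]
opening: 0.0075
gripper_force: 30.1
clock: 31.25
tool_pos: [0.494, 0.1395, 0.2079]
orientation: [179.9, -0.0, -82.8]
force: [0.4, -1.4, -1.0]
opening: 0.0074
gripper_force: 30.0
clock: 31.75
tool_pos: [0.51, 0.1835, 0.1987]
orientation: [-177.8, -0.0, -82.9]
force: [0.3, -0.2, -1.4]
opening: 0.0075
gripper_force: 30.1
[0.51   0.1835 0.1987] [-177.7963   -0.0427  -82.9095]
{'c': array([0.5786, 0.1456]), 'size': (136.40069580078125, 96.15898132324219), 'ang': 7.251036167144775, 'yel': array([0.5838, 0.1035]), 'yaw': np.float32(-262.74896), 'box': array([[0.5049, 0.1847],
       [0.517 , 0.0893],
       [0.6523, 0.1065],
       [0.6402, 0.2019]], dtype=float32)}
```

View pics/v13.png

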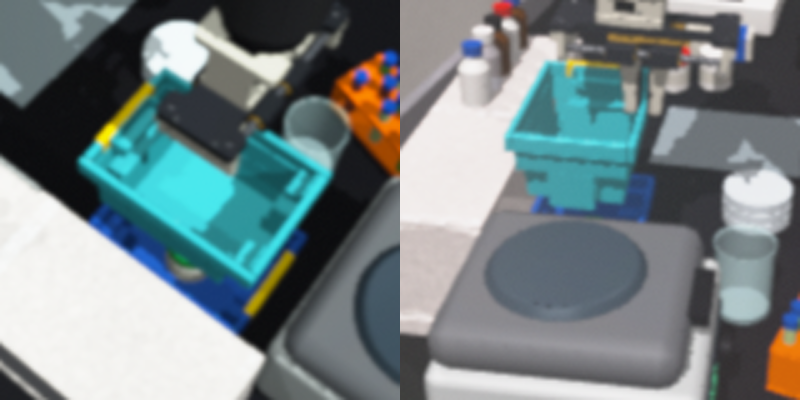

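The turned crate hangs level and centred above the blue one, with the jar visible below it. I'll lower it stepwise.

```bash
python3 -m crank '[0,0,0,0,0.6,12,0, 0,0,0,0,0,15,0, 0,0,0,0,0,12,0, 0,0,0,0,0,8,0, 0,0,0,0,0,0,0]'; python3 -m crank '[0,0,0,0,0,3,0, 0,0,0,0,0,3,0, 0,0,0,0,0,0,0]';python3 -m crank '[0,0,0,0,0,2,0, 0,0,0,0,0,2,0, 0,0,0,0,0,0,0]'
```

```text
clock: 32.52
tool_pos: [0.5112, 0.1838, 0.1513]
orientation: [-177.8, -0.1, -83.0]
force: [-0.4, -0.4, -1.2]
opening: 0.0074
gripper_force: 30.1
clock: 32.9
tool_pos: [0.5117, 0.1841, 0.1461]
orientation: [-177.7, 0.0, -83.0]
force: [0.6, 0.3, -2.0]
opening: 0.0075
gripper_force: 30.1
clock: 33.28
tool_pos: [0.5118, 0.1841, 0.142]
orientation: [-177.7, -0.0, -83.0]
force: [-1.0, -0.7, -1.3]
opening: 0.0078
gripper_force: 30.1
```

```bash
python3 -m crank '[0,0,0,0,2,0,0, 0,0,0,0,0,0,0]'; python3 -m crank '[0,0,0,0,0.1,2,0, 0,0,0,0,0.1,1.5,0, 0,0,0,0,0,0,0]';python3 -m crank '[0,0,0,0,0.1,1.5,0, 0,0,0,0,0.1,1.5,0, 0,0,0,0,0,0,0]'
```

```text
clock: 33.52
tool_pos: [0.5098, 0.1839, 0.1422]
orientation: [-177.7, 0.0, -83.0]
force: [-0.6, -0.4, -1.6]
opening: 0.0078
gripper_force: 30.1
clock: 33.9
tool_pos: [0.5098, 0.1838, 0.1384]
orientation: [-177.7, -0.0, -83.0]
force: [-0.2, 0.3, -2.0]
opening: 0.0077
gripper_force: 30.1
clock: 34.28
tool_pos: [0.5097, 0.1838, 0.1354]
orientation: [-177.7, -0.0, -83.0]
force: [0.5, -0.4, -0.9]
opening: 0.0076
gripper_force: 30.1
```

No contact yet, and the base is about 9 mm inside the rim.

```bash
python3 -m crank '[0,0,0,0,0.1,1.5,0, 0,0,0,0,0,0,0]'; python3 -m crank '[0,0,0,0,0,1.2,0, 0,0,0,0,0,0,0]';python3 -m crank '[0,0,0,0,0,1,0, 0,0,0,0,0,0,0]'
```

```text
clock: 34.52
tool_pos: [0.5097, 0.1838, 0.134]
orientation: [-177.7, -0.0, -83.0]
force: [-0.1, 0.7, -0.9]
opening: 0.0071
gripper_force: 30.1
clock: 34.78
tool_pos: [0.5098, 0.1838, 0.1328]
orientation: [-177.7, -0.0, -83.0]
force: [-0.8, 1.0, -1.4]
opening: 0.0076
gripper_force: 30.1
clock: 35.02
tool_pos: [0.5098, 0.1839, 0.1318]
orientation: [-177.7, -0.0, -83.0]
force: [0.1, -0.1, -2.5]
opening: 0.0076
gripper_force: 30.1
```

```bash
python3 -m crank '[0,0,0,0,0,1,0, 0,0,0,0,0,0,0]'; python3 -m crank '[0,0,0,0,0,0.8,0, 0,0,0,0,0,0,0]'
```

```text
clock: 35.28
tool_pos: [0.5101, 0.1841, 0.1312]
orientation: [-177.7, 0.0, -83.0]
force: [-0.1, 2.1, 0.9]
opening: 0.0075
gripper_force: 30.1
clock: 35.52
tool_pos: [0.5103, 0.1842, 0.1311]
orientation: [-177.6, 0.0, -83.0]
force: [-2.0, 1.4, 6.6]
opening: 0.008
gripper_force: 30.1
```

```bash
python3 -m crank '[0,0,0,0,0,-0.8,0, 0,0,0,0,0,0,0.35, 0,0,0,0,0,0,0.35, 0,0,0,0,0,0,0.35,0,0,0,0,0,0,0.35]'; python3 -m crank '[0,0,0,0,0,-10,0.35, 0,0,0,0,0,-30,0.35, 0,0,0,0,0,-40,0.35, -0.04,0,0,-15,0,-50,0.35, 0,0,0,-40,0,-40,0.35]'; python3 -m crank '[0,0,0,-15,0,0,0.35, 0,0,0,0,0,0,0.35]'
python3 - <<'E'
from h import *
np.set_printoptions(precision=4,suppress=True)
p,r=tool();print(p)
w=eyes.snapshot("wrist");s=eyes.snapshot("scene");t=eyes.snapshot("side")
print(crate(w,.168))
cv2.imwrite("pics/v14.png",np.vstack([np.hstack([cv2.resize(s[190:330,290:430],(300,300),interpolation=2),cv2.resize(t[140:280,220:360],(300,300),interpolation=2)]),cv2.resize(w[:250],(600,234))]))
E
```

```text
clock: 36.15
tool_pos: [0.5099, 0.1838, 0.1308]
orientation: [-177.7, -0.0, -83.0]
force: [0.6, -0.1, -0.3]
opening: 0.0302
gripper_force: 0.0
clock: 36.78
tool_pos: [0.4986, 0.2375, 0.3041]
orientation: [-179.9, 0.1, -83.1]
force: [1.2, -0.0, -1.1]
opening: 0.0306
gripper_force: 0.0
clock: 37.02
tool_pos: [0.4957, 0.2534, 0.3005]
orientation: [180.0, 0.0, -82.9]
force: [0.4, -0.2, -0.0]
opening: 0.0305
gripper_force: 0.0
[0.4957 0.2534 0.3005]
{'c': array([0.5725, 0.191 ]), 'size': (134.6757354736328, 190.800048828125), 'ang': 7.212968349456787, 'yel': array([0.5841, 0.1012]), 'yaw': np.float32(-172.78703), 'box': array([[0.4937, 0.2772],
       [0.5177, 0.0879],
       [0.6513, 0.1048],
       [0.6273, 0.2941]], dtype=float32)}
```

View pics/v14.png

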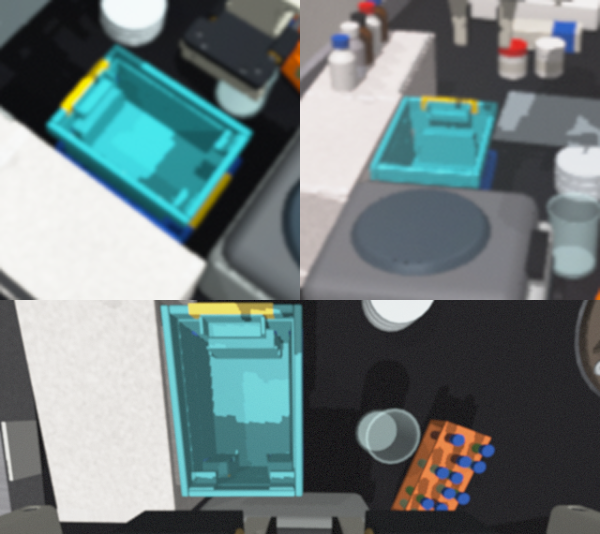

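The turquoise crate rests level on the blue one. Its rim fits 134.7 × 190.8 mm at the expected 168 mm height, and its yellow end is now at the right, opposite the blue clip. The gripper is clear, so I'm handing in.

```bash
python3 -c "
from plant import ctrl;print(ctrl.close_job())"
```

```text
the job is handed in; nothing more can be done
None
```

I handed the job in at about 37 s: the green-capped jar was set upright in the middle of the blue crate, and the turquoise crate sits level on the lugs above it, turned half round.

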